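Pick the split ring out of the white coffee grinder's groove

TASK

Take the orange-handled hooked pick, pass its tip under the free end of the split steel ring in the white grinder chamber, and lift the ring right out of its groove so that it hangs on the pick. Carry it over to the dark baking tray, lay ring and pick together in the tray and let go. Leave the ring in the burgundy chamber where it is.

Things in the scene. Friction and masses are not known exactly. Their poses are not given: they have to be found in the camera images.
- pick: Loose hooked pick, 90 g, lying level. Sizes mm. Origin on its underside below mid-handle; x to the tip, z up. Orange handle 60 (x) by 14 (y), its middle 40 above the origin: grip it there across y. Rear leg with 36 wide foot at x -26. Steel shank slopes from the handle down to x 59; tongue 8 wide, z 0 to 4, x 57 to 99, ends in a tip turned up to z 13. The ring should hang at x 60 to 94, ideally 78.
- ring: Loose C-shaped steel ring, flat in the WHITE chamber's groove: bar 6 thick, 86 outside diameter, 40 g. Origin: its centre at mid-bar, 60 above the counter; z up. Lift it at x -40, y 0, where nothing is below the bar: its free end is beside that at x -35, y -20, then a 24 gap. The tip goes in along +x, low, under the bar. Lifted there it tips up and hangs reaching 80 below the tongue.
- other_ring: Identical ring and axes in the BURGUNDY chamber: leave it. Both chambers are fixed round pots, 110 across, rim 65 high, concentric with their ring. On the ring's -x side (roughly facing the robot) a radial opening 44 wide cuts away wall and groove seat and runs in under the ring to x -8, its floor 18 above the counter; bar underside 57 above the counter. A brass burr block fills the middle (x above -4, top 76).
- tray: Dark steel baking tray, fixed, 320 (x) by 260 (y) outside, rim 18 high and 3 wide, floor 3 thick. Origin: centre of its underside, on the counter; x along its long side, roughly away from the robot. Room for the pick lying along x, mid-handle about 70 to the -x side of the centre, with the ring ahead of its tip.
Not all that is in view belongs to the job. Several things look just like the pick: the one meant starts farthest to the robot's left.

How it is judged:
On the way:
1. the ring, lifted clear of the white chamber's groove, hangs on the pick and is not held by the fingers (height (world z) of ring above 0.105 m and contact force between pick and ring above 0.05 N and contact force between the fingers and ring below 0.05 N), for 0.2 s.
At the end, for the whole second after the job is handed in: The ring's centre lies within the tray (within 155 mm of its centre along, 125 mm across) and below 55 mm height; the pick's origin lies within the tray's outline and below 60 mm height; both are at rest and released (x of ring in the frame of tray between -0.155 and 0.155 m and y of ring in the frame of tray between -0.125 and 0.125 m and height (world z) of ring below 0.055 m and x of pick in the frame of tray between -0.16 and 0.16 m and y of pick in the frame of tray between -0.13 and 0.13 m and height (world z) of pick below 0.06 m and linear speed of each of ring, pick below 0.03 m/s); the robot touches nothing.
It fails at once if the ring in the burgundy chamber is moved by more than 15 mm (distance of other_ring from where it was at the start of the episode above 0.015 m).
It also fails if it takes over 59 s, if anything falls off the work surface, if the arm or the gripper's body presses on something with over 40 N, if the wrist force passes 120 N, or if a joint passes its speed limit or range.

ROBOT

A 7-joint arm with a two-finger parallel gripper is mounted at the origin on the work surface. World frame = base frame: x ahead of the robot, y to its left, z up, the work surface at z = 0. Lengths are in m, angles in rad, forces in N, time in s.
With the tool pointing down it reaches from about 0.4 to 0.85 m from the base axis. Payload 4.5 kg.
Tool frame: the origin (TCP) lies at the centre of the arm's flange, where the gripper is bolted on; the fingertips stand nose_length ahead of it and the grasp point (between the pads) lies 147 mm ahead of it (nose_length is the distance from the TCP to the fingertips, in m); z points along the fingers, y is the line along which they close (so a half turn about z gives the same grasp; the last joint's range is limited). The gripper opens to 88 mm and grips with 3 to 60 N. Pads are 18 mm wide; open, the fingers measure 123 mm over their backs; the gripper's body (75 mm by 187 mm) begins 45 mm behind the grasp point.
Start: joints at [1.172, 0.689, -0.195, 1.565, 0.157, 0.902, -0.215], TCP at [0.262, -0.567, 0.405] pointing down, gripper open.
Joint ranges: [-3.01, 3.01], [-0.46, 2.08], [-1.47, 1.51], [0.13, 2.56], [-1, 4.14], [0.04, 2.09], [-2.66, 2.66]. Speed limits (rad/s): [2.57, 2.57, 3.14, 3.14, 3.14, 3.14, 3.14].

INTERFACE

Orientations are given as a unit quaternion [x, y, z, w].
In Python, from plant import * gives the robot as it stands.
- The arm moves only by the tool play_rows, never from a script. Its argument "rows" is a list that holds one entry, the list of rows, each a list of 6 numbers: the shift along the tool's x, y, z normalised to -1 to 1, where 1 is 0.5 m, then the turn, a rotation vector about the tool's x, y, z normalised to -1 to 1, where 1 is 0.5 rad. A call has 1 to 20 rows; each row is the pose to reach, as a shift and turn from the pose commanded when the call began, along the tool's axes at that moment; what a row does not reach only later rows make up. A row lasts 1/12 s, in which the tool goes at most 41.7 mm and 7.16 degrees, less where a joint would pass 70% of its speed; a pose out of reach is approached as far as the arm can. A call with a number of a shift or a turn outside -1 to 1 is refused whole. A call with a gripper value outside its range is refused whole. "claw" is the closure, from 0 (fully open) to 1 (shut), set as the call begins (left out, the last holds). The fingers move at their own pace and stop on an object; "squeeze" is the grip in N (left out, the last holds). Time passes only in rows, so rows that repeat a pose let the fingers close. It gives the time, the measured TCP pose, the force, the opening and the grip force at its end, in the units of the state.
- get_state(): the state, without advancing time (a new reading comes with each control period).
- snapshot(name): name is "side" or "top"; returns a dict with "pixels" (420x560x3 uint8, blue, green, red), "camera_matrix" (3x3 intrinsics, pixels), "dist_coeffs" ([k1, k2, p1, p2, k3] as OpenCV has them; the pictures are not rectified), "world_to_cam" (4x4, takes a point from world to camera coordinates). Camera axes: x right, y down, z forward; pixel columns grow to the right and rows downward; lengths in m; the calibration is good to about 2 mm. A picture is of the moment at which its call begins. There is no depth.
- finish_job(): hands the job in; it is judged then, once.
The state is a dict: "clock": time; "q": joint angles; "qd": joint speeds; "joint_torque": joint torques, N m; "tool_pos": TCP position; "eef_rot": TCP orientation; "contact_force": force on the tool from outside, world axes, zero at the start; "moment": the same for the moment, N m; "opening": opening from 0.0 (shut) to 1.0 (fully open); "finger_force": force on a finger pad.
Only numpy, scipy, OpenCV 4.12 (cv2) and the standard library are available. Lean on these libraries where they do the work, as an engineer would, in place of code of your own. Each camera call takes 0.05 s, during which the arm holds its last target. There are 200 camera calls.

## Working session

There is one attempt and no reset: what is moved stays moved. The work goes in short steps, Python scripts to look and compute and a tool call to move; the robot and the scene stay as the last step left them, time stands still between calls to the robot, and variables do not carry over. Pictures are saved under pics/ and viewed, at most 10 in all, crops included, and the job is handed in when it is done.

Besides the shell and the picture viewer there is one more tool, called after ">>>" as name(argument=value, ...) on one line, values as JSON. play_rows: Moves the arm, as the interface text tells. Its arguments: {"type":"object","properties":{"rows":{"type":"array"},"claw":{"type":"number"},"squeeze":{"type":"number"}},"required":["rows"]}

```bash
ls; mkdir -p pics
python3 - <<'E'
from plant import *
import cv2,numpy as np,pickle
d={}
for n in("top","side"):
    s=snapshot(n); d[n]=s; cv2.imwrite(f"pics/{n}0.png",s["pixels"])
    M=s["world_to_cam"]; print(n,np.round(-np.array(M)[:3,:3].T@np.array(M)[:3,3],3))
pickle.dump(d,open("s0.pkl","wb"))
print(get_state())
E
```

```text
pics
top [0.394 0.022 1.027]
side [0.369 0.833 0.516]
{'clock': 0.1, 'q': array([ 1.17181143,  0.68990067, -0.19452923,  1.56621897,  0.15728543,
        0.90252188, -0.21512427]), 'qd': array([-9.30449330e-04, -2.85350659e-04,  2.80514413e-04, -1.40084077e-03,
        1.45096954e-03, -1.25549499e-03,  5.51920589e-05]), 'joint_torque': array([-3.05907815e-03, -5.28504002e+01, -1.27127666e+00, -1.53839582e+01,
       -5.25293592e-02,  2.00318274e-03,  4.97040719e-05]), 'tool_pos': array([ 0.26198629, -0.56711878,  0.40399551]), 'eef_rot': array([ 9.76672938e-01,  2.14730725e-01, -2.29692615e-04, -7.97101050e-04]), 'contact_force': array([ 0.75759383,  0.67452472, -0.11187876]), 'moment': array([-2.74986027e-05,  5.02076580e-03,  3.32592316e-02]), 'finger_force': 0.0, 'opening': 0.9982151900163869}
```

View pics/top0.png

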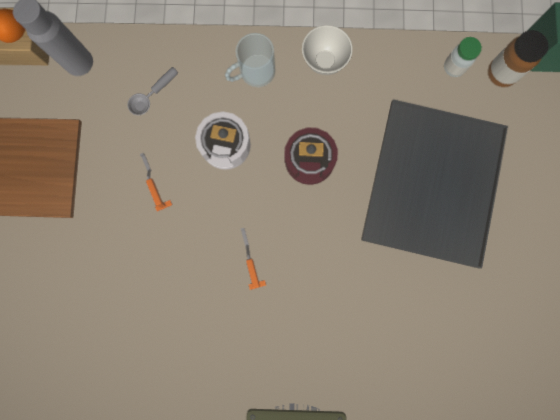

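View pics/side0.png

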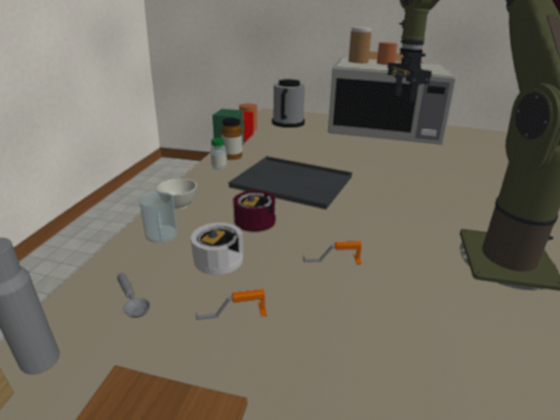

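The top view shows the target pick at (155,190), the white chamber at (222,140), the burgundy chamber at (311,155) and the tray centred near (435,183). I'll zoom in to get feature pixels.

Run:
```python
import cv2,pickle,numpy as np
d=pickle.load(open("s0.pkl","rb"))
def crop(im,x,y,w,h,k,g=20):
    o=cv2.resize(im[y:y+h,x:x+w],None,fx=k,fy=k,interpolation=cv2.INTER_CUBIC)
    for u in range(-(-x//g)*g,x+w,g):
        cv2.line(o,((u-x)*k,0),((u-x)*k,6),(0,0,255),1); cv2.putText(o,str(u),((u-x)*k,16),0,.35,(255,0,0),1)
    for v in range(-(-y//g)*g,y+h,g):
        cv2.line(o,(0,(v-y)*k),(6,(v-y)*k),(0,0,255),1); cv2.putText(o,str(v),(8,(v-y)*k+4),0,.35,(255,0,0),1)
    return o
cv2.imwrite("pics/a.png",crop(d["top"]["pixels"],130,105,130,110,6))
cv2.imwrite("pics/b.png",crop(d["side"]["pixels"],180,215,110,110,5)[:, :])
```

```text
(no output)
```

View pics/a.png

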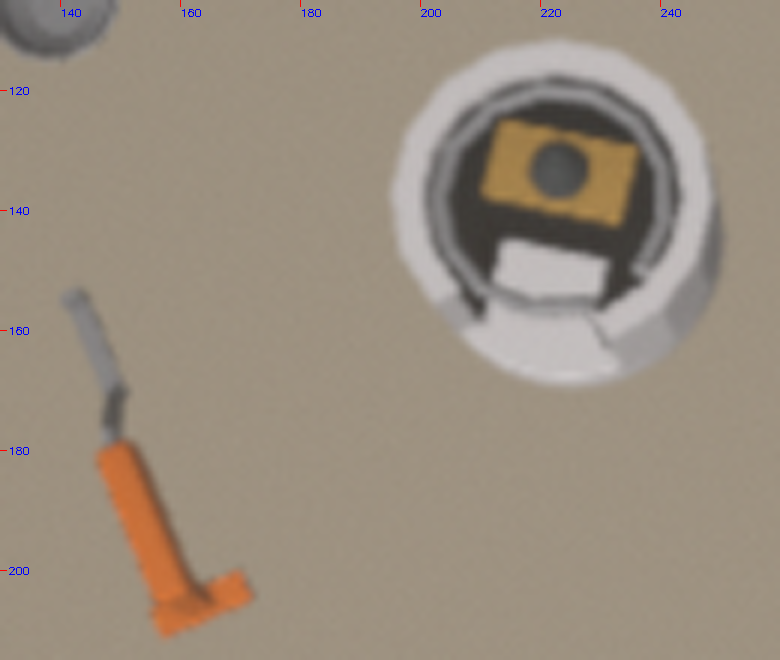

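View pics/b.png

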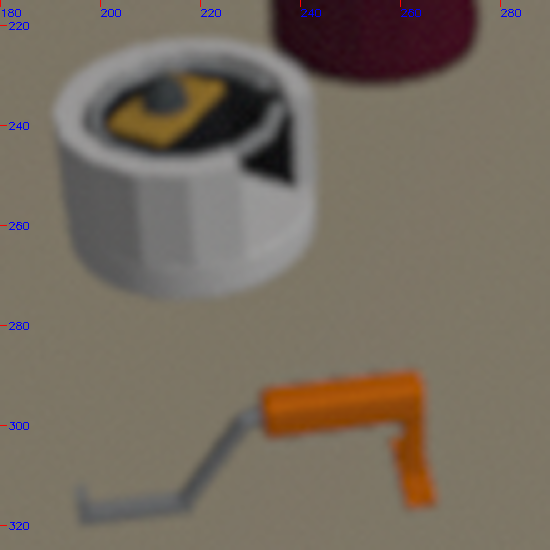

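Features read from the crops (original pixels):
- **Pick:** tip at about (142,154.5) in the top view and (196.5,313) in the side view.
- **White chamber:** floor inner corners at about (213.8,145) and (231.3,148.5).
- **Ring:** free end at about (230,156).

Next I'll fit the poses.

```bash
cat > h.py <<'E'
import cv2,numpy as np
from scipy.spatial.transform import Rotation as R
def proj(s,P):
    M=np.array(s["world_to_cam"]); 
    return cv2.projectPoints(np.atleast_2d(P).astype(float),cv2.Rodrigues(M[:3,:3])[0],M[:3,3],np.array(s["camera_matrix"]),np.array(s["dist_coeffs"],float))[0][:,0]
def back(s,uv,z):
    M=np.array(s["world_to_cam"]); n=cv2.undistortPoints(np.atleast_2d(uv).astype(float)[:,None],np.array(s["camera_matrix"]),np.array(s["dist_coeffs"],float))[:,0]
    d=np.c_[n,np.ones(len(n))]@M[:3,:3]; c=-M[:3,:3].T@M[:3,3]
    return c+d*((z-c[2])/d[:,2])[:,None]
def place(p,L):
    L=np.atleast_2d(L).astype(float); c,s=np.cos(p[2]),np.sin(p[2])
    return np.c_[p[0]+c*L[:,0]-s*L[:,1],p[1]+s*L[:,0]+c*L[:,1],L[:,2]]
E
python3 - <<'E'
from h import *
import pickle,plant
from scipy.optimize import least_squares as LS
d=pickle.load(open("s0.pkl","rb")); T,S=d["top"],d["side"]
ct=lambda a:np.array(a)/6+[130,105]-.4
cs=lambda a:np.array(a)/5+[180,215]-.4
# pick: local pts mm
def pk(p):
    h=p[3]
    Lt=np.array([[30,7,40+h],[30,-7,40+h],[99,0,13],[58,0,4],[-26,18,3],[-26,-18,3]])/1e3
    ut=ct([[97,462],[132,440],[74,293],[118,388],[157,625],[248,585]])
    Ls=np.array([[99,0,13],[99,0,0],[57,0,0],[30,7,40+h],[-30,7,40+h],[30,7,40-h]])/1e3
    us=cs([[82,488],[85,521],[185,509],[262,390],[420,373],[265,436]])
    return np.r_[(proj(T,place(p,Lt))-ut).ravel(),(proj(S,place(p,Ls))-us).ravel()]
x0=back(T,[[151,190]],.04)[0]
r=LS(pk,[x0[0],x0[1],.3,7],loss="soft_l1",x_scale=[.01,.01,.1,1]); print("pick",r.x.round(4)); print(r.fun.reshape(-1,2).round(1).tolist())
def ch(p):
    o=[]
    for uv,z,rad in[(ct([[392,190],[432,90],[552,40],[670,90],[712,195]]),.065,.055),(ct([[435,200],[555,90],[668,200],[540,305]]),.062,.040)]:
        o+=list((np.linalg.norm(back(T,uv,z)[:,:2]-p[:2],axis=1)-rad)*400)
    o+=list((np.linalg.norm(back(S,cs([[52,110],[190,38],[318,110],[150,178]]),.065)[:,:2]-p[:2],axis=1)-.055)*200)
    L=np.array([[-8,22,18],[-8,-22,18],[-35,-20,62],[-4,24,76],[-4,-24,76]])/1e3
    e=proj(T,place(p,L[:3]))-ct([[503,240],[608,262],[600,310]])
    return np.r_[o,e.ravel()]
x0=back(T,[[223,140]],.065)[0]
r=LS(ch,[x0[0],x0[1],-.2],loss="soft_l1",x_scale=[.01,.01,.1]); print("ring",r.x.round(4),r.fun.round(1).tolist())
def tr(p):
    L=np.array([[160,130,18],[160,-130,18],[-160,-130,18],[-160,130,18]])/1e3
    return (proj(T,place(p,L))-[[392,101],[506,123],[484,265],[363,241]]).ravel()
x0=back(T,[[435,183]],.0)[0]
r=LS(tr,[x0[0],x0[1],-.15],x_scale=[.01,.01,.1]); print("tray",r.x.round(4),r.fun.round(1).tolist())
print("burg",back(T,[[311,155]],.065).round(3),"pick2",back(T,[[253,273]],.04).round(3))
print([n for n in dir(plant) if not n.startswith("_")],getattr(plant,"nose_length",None))
E
```

```text
pick [ 0.5459  0.3092  0.4495 12.1502]
[[-0.6, -2.1], [-0.3, -1.1], [-0.1, -0.0], [0.7, 1.6], [1.0, 0.0], [1.0, 0.0], [-0.9, 0.4], [-0.8, -0.9], [1.9, -1.4], [0.1, 1.6], [1.5, 0.9], [0.1, 2.6]]
ring [ 0.6618  0.1708 -0.1337] [0.1, 0.7, 0.4, 0.3, 0.6, 0.3, -0.5, 0.3, -0.6, 0.2, 0.5, 0.8, 0.2, 0.3, 0.3, 2.6, -0.2, -1.7, -1.2]
tray [ 0.5905 -0.2917 -0.1801] [-1.3, -1.7, 0.4, 0.2, 0.1, 1.3, 0.8, 0.0]
burg [[ 0.629 -0.017  0.065]] pick2 [[0.383 0.096 0.04 ]]
['Unreachable', 'finish_job', 'get_state', 'nose_length', 'snapshot'] 0.166
```

Run:
```python
from h import *
import pickle
from scipy.optimize import least_squares as LS
d=pickle.load(open("s0.pkl","rb")); T,S=d["top"],d["side"]
ct=lambda a:np.array(a)/6+[130,105]-.4
cs=lambda a:np.array(a)/5+[180,215]-.4
for a,z in[([[482,192],[620,225]],.076),([[503,120],[638,148]],.076),([[503,240],[608,262]],.018)]:
    p=back(T,ct(a),z); v=p[0]-p[1]; print("ring yaw from edge",np.arctan2(-v[0],v[1]).round(3),p.mean(0).round(4), np.linalg.norm(v).round(3))
print("free end",back(T,ct([[600,310]]),.062).round(4))
# handle: orange mask centroid line in top
hsv=cv2.cvtColor(T["pixels"],cv2.COLOR_BGR2HSV)
for box in[(130,175,180,215)]:
    m=cv2.inRange(hsv,(2,120,100),(20,255,255))[box[1]:box[3],box[0]:box[2]]
    ys,xs=np.nonzero(m); k=(ys+box[1])<199
    P=back(T,np.c_[xs+box[0],ys+box[1]][k],.045)[:,:2]
    c=P.mean(0); w=np.linalg.svd(P-c)[2][0]; w*=np.sign(w[0]); print("handle",c.round(4),np.arctan2(w[1],w[0]).round(3))
    t=(P-c)@w; print("range",t.min().round(4),t.max().round(4))
tip=back(T,ct([[74,293]]),.013)[0]; bend=back(T,ct([[118,388]]),.004)[0]; foot=back(T,ct([[157,625],[248,585]]),.003)
print("tip",tip.round(4),"bend",bend.round(4),"foot",foot.round(4)); 
print("tray yaw etc",back(T,[[392,101],[506,123],[484,265],[363,241]],.018).round(3).tolist())
```

```text
ring yaw from edge -0.214 [0.6539 0.1686 0.076 ] 0.049
ring yaw from edge -0.184 [0.6805 0.1631 0.076 ] 0.048
ring yaw from edge -0.184 [0.6539 0.1751 0.018 ] 0.039
free end [[0.622 0.152 0.062]]
handle [0.5519 0.3141] 0.476
range -0.0242 0.0231
tip [0.6349 0.352  0.013 ] bend [0.6018 0.3361 0.004 ] foot [[0.5146 0.3163 0.003 ]
 [0.5302 0.2838 0.003 ]]
tray yaw etc [[0.767, -0.195, 0.018], [0.725, -0.448, 0.018], [0.413, -0.391, 0.018], [0.456, -0.134, 0.018]]
```

```bash
cat >> h.py <<'E'
def go(*goals):
    "goals: (x,y,z,yaw of tool x), tool down; prints the normalised row from the present pose"
    from plant import get_state
    s=get_state(); p=np.array(s["tool_pos"]); R0=R.from_quat(s["eef_rot"])
    print("t",round(s["clock"],2),"pos",p.round(4),"yaw",R0.as_matrix()[:2,0]@[1,1j],"op",round(s["opening"],3),"ff",round(float(s["finger_force"]),1),"F",np.round(s["contact_force"],1))
    for g in goals:
        R1=R.from_euler("z",g[3])*R.from_quat([1,0,0,0])
        print((R0.inv().apply(np.array(g[:3])-p)/.5).round(3).tolist(),((R0.inv()*R1).as_rotvec()/.5).round(3).tolist())
E
python3 -c "
from h import *
go((.48,-.2,.4,.433))"
```

```text
t 0.1 pos [ 0.262  -0.5671  0.404 ] yaw (0.9077813262351944+0.4194437416739263j) op 0.998 ff 0.0 F [ 0.8  0.7 -0.1]
[0.704, -0.484, 0.009] [-0.003, 0.0, -0.0]
```

>>> play_rows(rows=[[[0.2,-0.12,0,0,0,0],[0.66,-0.39,0,0,0,0],[0.66,-0.39,0,0,0,0],[0.66,-0.39,0,0,0,0],[0.66,-0.39,0,0,0,0],[0.66,-0.39,0,0,0,0],[0.66,-0.39,0,0,0,0],[0.66,-0.39,0,0,0,0],[0.66,-0.39,0,0,0,0],[0.66,-0.39,0,0,0,0],[0.66,-0.39,0,0,0,0],[0.66,-0.39,0,0,0,0]]], claw=0)

```text
clock: 1.1
tool_pos: [0.4796, -0.2522, 0.4044]
eef_rot: [0.977, 0.215, -0.001, 0.0]
contact_force: [-1.2, 0.6, -0.4]
opening: 0.998
finger_force: 0.0
```

```bash
python3 -c "
from h import *
go((.546,.31,.33,.445),(.48,.0,.4,.445))"
```

```text
t 1.1 pos [ 0.4796 -0.2522  0.4044] yaw (0.9074735152889429+0.4201069128349369j) op 0.998 ff 0.0 F [-1.2  0.6 -0.4]
[0.593, -0.965, 0.148] [-0.0, 0.003, -0.023]
[0.213, -0.457, 0.009] [-0.0, 0.003, -0.023]
```

>>> play_rows(rows=[[[0.593,-0.965,0.15,0,0,-0.023],[0.593,-0.965,0.15,0,0,-0.023],[0.593,-0.965,0.15,0,0,-0.023],[0.593,-0.965,0.15,0,0,-0.023],[0.593,-0.965,0.15,0,0,-0.023],[0.593,-0.965,0.15,0,0,-0.023],[0.593,-0.965,0.15,0,0,-0.023],[0.593,-0.965,0.15,0,0,-0.023],[0.593,-0.965,0.15,0,0,-0.023],[0.593,-0.965,0.15,0,0,-0.023],[0.593,-0.965,0.15,0,0,-0.023],[0.593,-0.965,0.15,0,0,-0.023],[0.593,-0.965,0.15,0,0,-0.023],[0.593,-0.965,0.15,0,0,-0.023],[0.593,-0.965,0.15,0,0,-0.023],[0.593,-0.965,0.15,0,0,-0.023],[0.593,-0.965,0.15,0,0,-0.023],[0.593,-0.965,0.15,0,0,-0.023]]])

```text
clock: 2.6
tool_pos: [0.5479, 0.3068, 0.3298]
eef_rot: [0.976, 0.218, -0.0, 0.001]
contact_force: [-0.3, -0.1, -0.3]
opening: 1.002
finger_force: 0.0
```

```bash
python3 -c "
from h import *
go((.546,.31,.187,.445),(.546,.31,.2,.445))"
```

```text
t 2.6 pos [0.5479 0.3068 0.3298] yaw (0.9049554816550269+0.42550533324486456j) op 1.002 ff 0.0 F [-0.3 -0.1 -0.3]
[-0.0, -0.008, 0.286] [0.005, 0.002, -0.011]
[-0.0, -0.008, 0.26] [0.005, 0.002, -0.011]
```

>>> play_rows(rows=[[[0,-0.004,0.07,0,0,-0.005],[0,-0.004,0.14,0,0,-0.005],[0,-0.004,0.2,0,0,-0.005],[0,-0.004,0.25,0,0,-0.005],[0,-0.004,0.275,0,0,-0.005],[0,-0.004,0.285,0,0,-0.005],[0,-0.004,0.285,0,0,-0.005],[0,-0.004,0.285,0,0,-0.005]]])

```text
clock: 3.27
tool_pos: [0.5467, 0.3118, 0.1885]
eef_rot: [0.975, 0.221, 0.001, -0.0]
contact_force: [0.5, -0.4, 0.1]
opening: 1.003
finger_force: 0.0
```

Run:
```python
from h import *
from plant import snapshot
go((.546,.31,.187,.445))
t=snapshot("top")["pixels"]; s=snapshot("side")["pixels"]
a=cv2.resize(t[130:240,100:230],None,fx=3,fy=3); b=cv2.resize(s[210:340,170:300],None,fx=3,fy=3)
o=np.zeros((390,790,3),np.uint8); o[:330,:390]=a; o[:,400:790]=b; cv2.imwrite("pics/g1.png",o)
```

```text
t 3.27 pos [0.5467 0.3118 0.1885] yaw (0.9022673351833828+0.4311723777962576j) op 1.003 ff 0.0 F [ 0.5 -0.4  0.1]
[-0.003, 0.003, 0.003] [0.0, -0.004, 0.002]
```

View pics/g1.png

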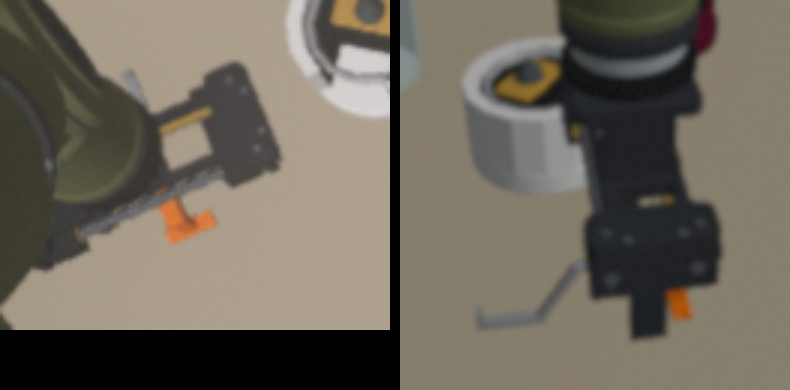

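The gripper straddles the handle, with tongue and foot visible on either side. I'll close it and lift.

>>> play_rows(rows=[[[0,0,0,0,0,0],[0,0,0,0,0,0],[0,0,0,0,0,0],[0,0,0,0,0,0],[0,0,0,0,0,0],[0,0,0,0,0,0],[0,0,0,0,0,0],[0,0,0,0,0,0],[0,0,0,0,0,0],[0,0,0,0,0,0]]], claw=1, squeeze=45)

```text
clock: 4.2
tool_pos: [0.5459, 0.3122, 0.1872]
eef_rot: [0.975, 0.222, -0.0, 0.0]
contact_force: [0.2, 0.1, 0.3]
opening: 0.27
finger_force: 0.0
```

>>> play_rows(rows=[[[0,0,-0.02,0,0,0],[0,0,-0.05,0,0,0],[0,0,-0.08,0,0,0],[0,0,-0.1,0,0,0],[0,0,-0.1,0,0,0],[0,0,-0.1,0,0,0]]])

```text
clock: 4.7
tool_pos: [0.5461, 0.3124, 0.2384]
eef_rot: [0.975, 0.222, 0.001, -0.0]
contact_force: [0.4, -0.8, -1.0]
opening: 0.156
finger_force: 45.0
```

Run:
```python
from h import *
import pickle
from plant import snapshot
S=snapshot("side"); pickle.dump(S,open("s1.pkl","wb"))
yaw=-.19; u=np.array([np.cos(yaw),np.sin(yaw)]); c=np.array([.662,.171])
for dx in(-.17,-.118): print(dx,(c+dx*u).round(4))
pre=c-.175*u
go((pre[0],pre[1],.24,yaw))
cv2.imwrite("pics/g2.png",cv2.resize(S["pixels"][200:340,160:300],None,fx=4,fy=4,interpolation=cv2.INTER_CUBIC))
```

```text
-0.17 [0.4951 0.2031]
-0.118 [0.5461 0.1933]
t 4.75 pos [0.5458 0.3122 0.2375] yaw (0.9018329854276161+0.43208473902449346j) op 0.152 ff 45.0 F [-0.  -0.3 -1.5]
[-0.194, 0.147, -0.005] [-0.0, -0.0, 1.274]
```

View pics/g2.png

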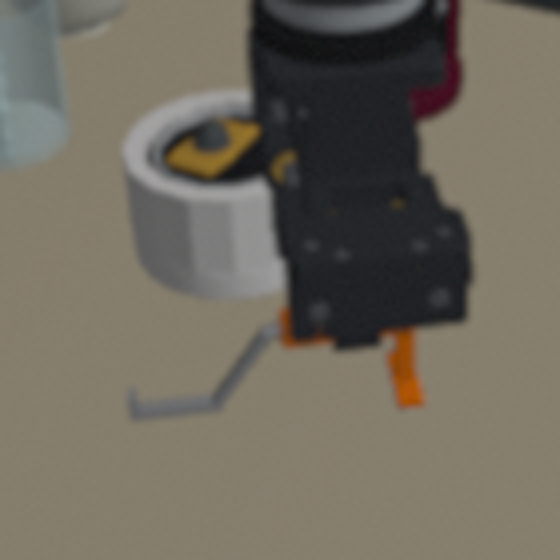

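Side view: the pick hangs level in the grip, tip bottom at (193,304), bend at (214,301). The fingers closed late, so I'll estimate the pick's pose in the grip.

Run:
```python
from h import *
import pickle
from scipy.optimize import least_squares as LS
S0=pickle.load(open("s0.pkl","rb"))["side"]; S=pickle.load(open("s1.pkl","rb"))
L=np.array([[99,0,13],[99,0,0],[57,0,0],[-30,0,0]])/1e3
u0=np.array([[82,488],[85,521],[185,509],[420,508]])/5+[180,215]-.4
u1=np.array([[133,388],[134,418],[215,407],[410,405]])/4+[160,200]-.4
def P(p,L): # x,y,z,yaw,pitch(tip up +)
    r=R.from_euler("ZY",[p[3],-p[4]]); return r.apply(L)+p[:3]
for nm,s,u,y in(("rest",S0,u0,.445),("held",S,u1,.447)):
    f=lambda q:(proj(s,P([q[0],.311,q[1],y,q[2]],L[:3]))-u[:3]).ravel()
    r=LS(f,[.546,0,0],x_scale=[.01,.01,.1]); print(nm,r.x.round(4),r.fun.round(1).tolist())
    f=lambda q:(proj(s,P([q[0],.311,q[1],y,q[2]],L))-u).ravel()
    r=LS(f,[.546,0,0],x_scale=[.01,.01,.1]); print(nm,r.x.round(4),r.fun.round(1).tolist())
```

```text
rest [ 0.5461 -0.0084  0.093 ] [-0.6, 0.5, -1.1, -0.8, 1.7, 0.3]
rest [ 0.5468 -0.0126  0.1375] [-0.4, 0.3, -1.2, -1.0, 1.5, 0.9, 0.0, -0.2]
held [0.5491 0.0275 0.097 ] [-0.9, 0.8, -1.2, -1.2, 2.1, 0.5]
held [0.5496 0.025  0.1231] [-0.8, 0.6, -1.2, -1.3, 2.0, 0.8, 0.0, -0.1]
```

The pick came up only about 37 mm of the 51 mm lift, so it sits roughly 14 mm low in the grip. I'll set it down and regrip properly.

>>> play_rows(rows=[[[0,0,0.02,0,0,0],[0,0,0.04,0,0,0],[0,0,0.055,0,0,0],[0,0,0.066,0,0,0],[0,0,0.072,0,0,0],[0,0,0.074,0,0,0],[0,0,0.074,0,0,0]]])

```text
clock: 5.33
tool_pos: [0.5451, 0.3118, 0.2018]
eef_rot: [0.975, 0.222, -0.001, 0.001]
contact_force: [-6.4, -2.3, 20.5]
opening: 0.152
finger_force: 45.0
```

>>> play_rows(rows=[[[0,0,0,0,0,0],[0,0,0,0,0,0],[0,0,0,0,0,0],[0,0,0.01,0,0,0],[0,0,0.02,0,0,0],[0,0,0.027,0,0,0],[0,0,0.027,0,0,0],[0,0,0.027,0,0,0]]], claw=0.5)

```text
clock: 6.0
tool_pos: [0.5457, 0.3121, 0.186]
eef_rot: [0.975, 0.222, -0.001, 0.0]
contact_force: [0.9, -0.4, 0.0]
opening: 0.501
finger_force: 0.0
```

>>> play_rows(rows=[[[0,0,0,0,0,0],[0,0,0,0,0,0],[0,0,0,0,0,0],[0,0,0,0,0,0],[0,0,0,0,0,0],[0,0,0,0,0,0],[0,0,0,0,0,0],[0,0,0,0,0,0],[0,0,0,0,0,0],[0,0,0,0,0,0],[0,0,0,0,0,0],[0,0,0,0,0,0]]], claw=1, squeeze=50)

```text
clock: 7.0
tool_pos: [0.546, 0.3122, 0.1869]
eef_rot: [0.975, 0.222, 0.0, 0.0]
contact_force: [0.6, -0.0, 2.0]
opening: 0.15
finger_force: 50.0
```

>>> play_rows(rows=[[[0,0,-0.03,0,0,0],[0,0,-0.06,0,0,0],[0,0,-0.1,0,0,0],[-0.03,0.02,-0.13,0,0,0.1],[-0.06,0.04,-0.13,0,0,0.25],[-0.1,0.07,-0.13,0,0,0.4],[-0.14,0.1,-0.13,0,0,0.55],[-0.17,0.13,-0.13,0,0,0.7],[-0.194,0.147,-0.13,0,0,0.85],[-0.194,0.147,-0.13,0,0,0.95],[-0.194,0.147,-0.13,0,0,1.0],[-0.194,0.147,-0.13,0,0,1.0],[-0.194,0.147,-0.13,0,0,1.0]]])

```text
clock: 8.08
tool_pos: [0.4904, 0.2049, 0.2521]
eef_rot: [1.0, -0.026, 0.0, -0.001]
contact_force: [0.1, 0.3, -1.0]
opening: 0.146
finger_force: 50.0
```

Run:
```python
from h import *
c=np.array([.662,.171]); yaw=-.19; u=np.array([np.cos(yaw),np.sin(yaw)]); pre=c-.175*u
go((pre[0],pre[1],.222,yaw))
```

```text
t 8.08 pos [0.4904 0.2049 0.2521] yaw (0.9986966112293372-0.0510328020416594j) op 0.146 ff 50.0 F [ 0.1  0.3 -1. ]
[-0.0, 0.002, 0.06] [-0.002, -0.002, 0.278]
```

>>> play_rows(rows=[[[0,0,0.01,0,0,0.08],[0,0.002,0.03,0,0,0.16],[0,0.002,0.05,0,0,0.24],[0,0.002,0.06,0,0,0.278],[0,0.002,0.06,0,0,0.278],[0,0.002,0.06,0,0,0.278],[0,0.002,0.06,0,0,0.278]]])

```text
clock: 8.67
tool_pos: [0.4901, 0.203, 0.2216]
eef_rot: [0.995, -0.096, -0.0, 0.0]
contact_force: [-0.3, 0.2, -0.5]
opening: 0.147
finger_force: 50.0
```

Run:
```python
from h import *
import pickle
from plant import snapshot
go((.49,.204,.222,-.19))
T=snapshot("top"); S=snapshot("side"); pickle.dump((T,S),open("s2.pkl","wb"))
a=cv2.resize(T["pixels"][105:205,180:255],None,fx=5,fy=5,interpolation=cv2.INTER_CUBIC); b=cv2.resize(S["pixels"][210:310,180:260],None,fx=5,fy=5,interpolation=cv2.INTER_CUBIC)
o=np.hstack([a,b]); cv2.imwrite("pics/g3.png",o); print(o.shape)
```

```text
t 8.67 pos [0.4901 0.203  0.2216] yaw (0.9816475234695071-0.19070432448206298j) op 0.147 ff 50.0 F [-0.3  0.2 -0.5]
[-0.001, -0.002, -0.001] [0.0, -0.0, -0.004]
(500, 775, 3)
```

View pics/g3.png

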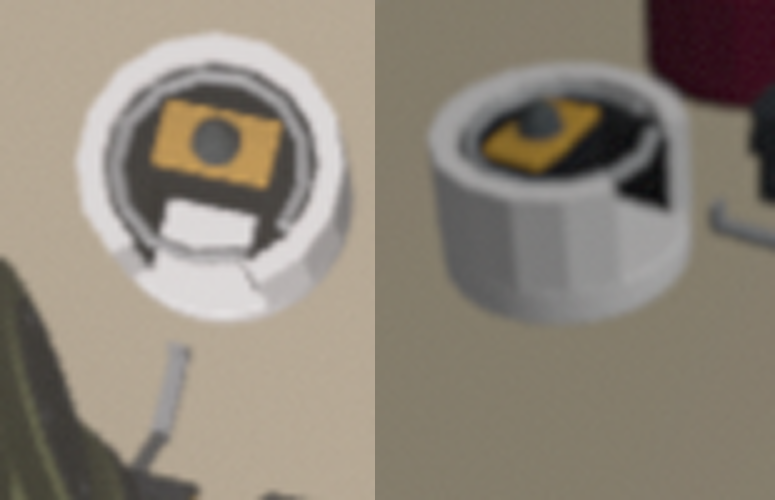

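Top view: tongue tip at (216,174), bend at (213.4,191.4). Side view: tip at (251,252), just outside the opening. I'll check the alignment in the ring frame.

Run:
```python
from h import *
import pickle
T,S=pickle.load(open("s2.pkl","rb")); yaw=-.19; c=np.array([.662,.171])
uv=np.array([[180,347],[167,432]])/5+[180,105]-.4
for z in(.034,):
    w=np.vstack([back(T,uv[:1],z+.013),back(T,uv[1:],z+.004)])
    l=(w[:,:2]-c)@np.array([[np.cos(yaw),-np.sin(yaw)],[np.sin(yaw),np.cos(yaw)]])
    v=w[0]-w[1]; print(w.round(4).tolist(),"ringframe",l.round(4).tolist(),"yaw",np.arctan2(v[1],v[0]).round(3))
# predicted
p=[.4901,.203,-.191]; L=[[.099,0,.047],[.058,0,.038]]
print(place(p,L).round(4).tolist(),proj(T,place(p,L)).round(1).tolist(),uv.tolist()); 
ls=place(p,[[.099,0,.047],[.099,0,.034]]); print(proj(S,ls).round(1).tolist(), "seen",(np.array([[718-375,205],[720-375,230]])/5+[180,210]-.4).tolist())
# ring bar, opening from fresh picture
e=[([[155,163],[268,188]],.076),([[168,102],[280,122]],.076),([[168,202],[256,215]],.018)]
for a,z in e:
    q=back(T,np.array(a)/5+[180,105]-.4,z); v=q[0]-q[1]; print("edge yaw",np.arctan2(-v[0],v[1]).round(3),q.mean(0).round(4))
k=cv2.fitEllipse(np.array([[78,160],[110,78],[188,34],[270,72],[342,150]],np.float32)); q=back(T,np.array([k[0]])/5+[180,105]-.4,.065); print(k,q)
```

```text
[[0.5866, 0.1818, 0.047], [0.5517, 0.187, 0.038]] ringframe [[-0.0761, -0.0036], [-0.1113, -0.0051]] yaw -0.148
[[0.5873, 0.1842, 0.047], [0.547, 0.192, 0.038]] [[214.5, 173.7], [210.5, 193.1]] [[215.6, 174.0], [213.0, 191.0]]
[[247.3, 251.0], [247.4, 256.0]] seen [[248.2, 250.6], [248.6, 255.6]]
edge yaw -0.196 [0.6532 0.1676 0.076 ]
edge yaw -0.156 [0.6803 0.1637 0.076 ]
edge yaw -0.124 [0.6542 0.1756 0.018 ]
((317.0722351074219, 582.6829833984375), (411.17425537109375, 1135.2852783203125), 164.11033630371094) [[0.48701662 0.11822352 0.065     ]]
```

The tip is within about 4 mm of the opening's centreline, level and at the right height. Inserting 57 mm.

>>> play_rows(rows=[[[0.01,0,0.004,0,0,0],[0.025,0,0.004,0,0,0],[0.04,0,0.004,0,0,0],[0.055,0,0.004,0,0,0],[0.07,0,0.004,0,0,0],[0.085,0,0.004,0,0,0],[0.1,0,0.004,0,0,0],[0.11,0,0.004,0,0,0],[0.114,0,0.004,0,0,0],[0.114,0,0.004,0,0,0],[0.114,0,0.004,0,0,0]]])

```text
clock: 9.68
tool_pos: [0.5458, 0.1922, 0.2196]
eef_rot: [0.995, -0.096, -0.0, 0.0]
contact_force: [0.1, 0.0, 0.1]
opening: 0.15
finger_force: 50.0
```

Run:
```python
from h import *
from plant import snapshot
go((.5461,.1933,.33,-.19))
T=snapshot("top"); S=snapshot("side")
a=cv2.resize(T["pixels"][105:205,180:255],None,fx=5,fy=5,interpolation=cv2.INTER_CUBIC); b=cv2.resize(S["pixels"][210:310,180:260],None,fx=5,fy=5,interpolation=cv2.INTER_CUBIC)
cv2.imwrite("pics/g4.png",np.hstack([a,b]))
```

```text
t 9.68 pos [0.5458 0.1922 0.2196] yaw (0.9816144034381513-0.19087373076661418j) op 0.15 ff 50.0 F [0.1 0.  0.1]
[0.0, -0.002, -0.221] [0.0, 0.001, -0.004]
```

View pics/g4.png

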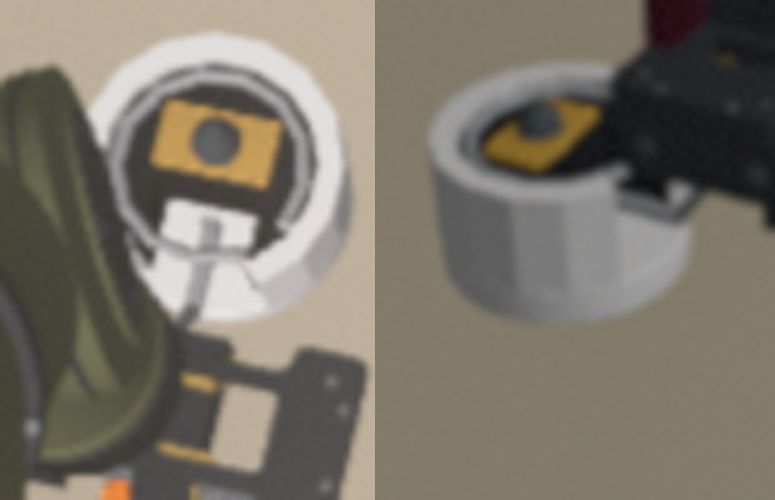

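The tongue passes under the bar in mid-opening: tip at about (222,149), bar at (221,155). Lifting slowly.

>>> play_rows(rows=[[[0,0,-0.01,0,0,0],[0,0,-0.02,0,0,0],[0,0,-0.03,0,0,0],[0,0,-0.04,0,0,0],[0,0,-0.05,0,0,0],[0,0,-0.06,0,0,0],[0,0,-0.07,0,0,0],[0,0,-0.08,0,0,0],[0,0,-0.09,0,0,0],[0,0,-0.1,0,0,0],[0,0,-0.11,0,0,0],[0,0,-0.12,0,0,0],[0,0,-0.13,0,0,0],[0,0,-0.14,0,0,0],[0,0,-0.15,0,0,0],[0,0,-0.16,0,0,0],[0,0,-0.17,0,0,0],[0,0,-0.18,0,0,0],[0,0,-0.19,0,0,0],[0,0,-0.2,0,0,0]]])

```text
clock: 11.45
tool_pos: [0.546, 0.1921, 0.3202]
eef_rot: [0.995, -0.096, -0.0, 0.0]
contact_force: [0.7, -0.2, -2.3]
opening: 0.152
finger_force: 50.0
```

>>> play_rows(rows=[[[0,0,-0.01,0,0,0],[0,0,-0.02,0,0,0],[0,0,-0.03,0,0,0],[0,0,-0.04,0,0,0],[0,0,-0.05,0,0,0],[0,0,-0.06,0,0,0],[0,0,-0.07,0,0,0],[0,0,-0.08,0,0,0],[0,0,-0.09,0,0,0],[0,0,-0.1,0,0,0],[0,0,-0.11,0,0,0],[0,0,-0.12,0,0,0],[0,0,-0.13,0,0,0],[0,0,-0.14,0,0,0],[0,0,-0.15,0,0,0],[0,0,-0.15,0,0,0],[0,0,-0.15,0,0,0],[0,0,-0.15,0,0,0]]])

```text
clock: 12.95
tool_pos: [0.5459, 0.1921, 0.3945]
eef_rot: [0.995, -0.096, -0.0, 0.0]
contact_force: [0.9, 0.2, -1.3]
opening: 0.149
finger_force: 50.0
```

Run:
```python
from h import *
from plant import snapshot
go((.5461,.1933,.33,-.19))
T=snapshot("top"); S=snapshot("side")
a=cv2.resize(T["pixels"][90:230,160:270],None,fx=3.5,fy=3.5,interpolation=cv2.INTER_CUBIC); b=cv2.resize(S["pixels"][140:280,160:270],None,fx=3.5,fy=3.5,interpolation=cv2.INTER_CUBIC)
cv2.imwrite("pics/g5.png",np.hstack([a,b]))
```

```text
t 12.95 pos [0.5459 0.1921 0.3945] yaw (0.9815972039063563-0.19096289899018826j) op 0.149 ff 50.0 F [ 0.9  0.2 -1.3]
[-0.0, -0.002, 0.129] [0.001, 0.001, -0.004]
```

View pics/g5.png

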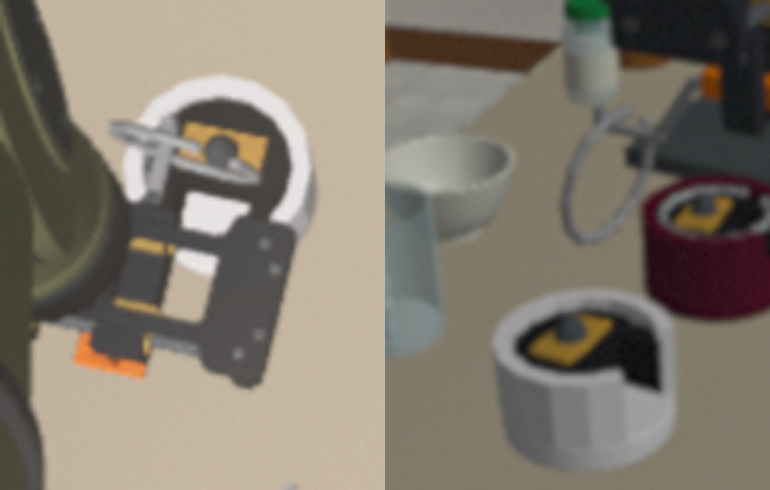

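The ring hangs on the pick, near the tip and well above the chamber (side view about (170–188, 172–208)). Carrying it gently to the tray.

>>> play_rows(rows=[[[0.002,0.005,0,0,0,0],[0.004,0.014,0,0,0,0],[0.008,0.028,0,0,0,0],[0.014,0.046,0,0,0,0],[0.022,0.07,0,0,0,0],[0.03,0.096,0,0,0,0],[0.038,0.124,0,0,0,0],[0.047,0.152,0,0,0,0],[0.056,0.18,0,0,0,0],[0.064,0.208,0,0,0,0],[0.073,0.236,0,0,0,0],[0.082,0.264,0,0,0,0],[0.09,0.292,0,0,0,0],[0.1,0.32,0,0,0,0],[0.108,0.348,0,0,0,0],[0.117,0.376,0,0,0,0],[0.126,0.404,0,0,0,0],[0.134,0.432,0,0,0,0],[0.143,0.46,0,0,0,0],[0.152,0.488,0,0,0,0]]])

```text
clock: 14.72
tool_pos: [0.5736, -0.0644, 0.3948]
eef_rot: [0.995, -0.097, -0.0, 0.0]
contact_force: [-0.0, 0.3, -0.5]
opening: 0.152
finger_force: 50.0
```

>>> play_rows(rows=[[[0.009,0.028,0,0,0,0],[0.018,0.056,0,0,0,0],[0.026,0.084,0,0,0,0],[0.035,0.112,0,0,0,0],[0.044,0.14,0,0,0,0],[0.052,0.168,0,0,0,0],[0.061,0.196,0,0,0,0],[0.07,0.224,0,0,0,0],[0.079,0.252,0,0,0,0],[0.088,0.28,0,0,0,0],[0.097,0.308,0,0,0,0],[0.106,0.336,0,0,0,0],[0.114,0.362,0,0,0,0],[0.121,0.386,0,0,0,0],[0.128,0.406,0,0,0,0],[0.133,0.422,0,0,0,0],[0.137,0.434,0,0,0,0],[0.139,0.442,0,0,0,0],[0.14,0.446,0,0,0,0],[0.14,0.446,0,0,0,0]]])

```text
clock: 16.38
tool_pos: [0.6002, -0.2942, 0.3947]
eef_rot: [0.995, -0.096, -0.0, -0.0]
contact_force: [1.0, 0.3, -1.3]
opening: 0.149
finger_force: 50.0
```

Run:
```python
from h import *
go((.6003,-.2935,.28,-.185))
```

```text
t 16.38 pos [ 0.6002 -0.2942  0.3947] yaw (0.9815897733203185-0.1910013275712001j) op 0.149 ff 50.0 F [ 1.   0.3 -1.3]
[0.0, -0.001, 0.229] [-0.0, 0.0, -0.014]
```

>>> play_rows(rows=[[[0,0,0.005,0,0,0],[0,0,0.015,0,0,0],[0,0,0.03,0,0,0],[0,0,0.047,0,0,0],[0,0,0.064,0,0,0],[0,0,0.081,0,0,0],[0,0,0.098,0,0,0],[0,0,0.115,0,0,0],[0,0,0.132,0,0,0],[0,0,0.149,0,0,0],[0,0,0.166,0,0,0],[0,0,0.183,0,0,0],[0,0,0.2,0,0,0],[0,0,0.215,0,0,0],[0,0,0.226,0,0,0],[0,0,0.234,0,0,0],[0,0,0.236,0,0,0],[0,0,0.236,0,0,0],[0,0,0.236,0,0,0],[0,0,0.236,0,0,0]]])

```text
clock: 18.05
tool_pos: [0.6004, -0.2943, 0.2773]
eef_rot: [0.995, -0.096, 0.001, 0.0]
contact_force: [-0.1, -0.2, -1.0]
opening: 0.148
finger_force: 50.0
```

Run:
```python
from h import *
from plant import snapshot
go((.6003,-.2935,.19,-.19))
T=snapshot("top")["pixels"]; S=snapshot("side")["pixels"]
cv2.imwrite("pics/t1.png",T); cv2.imwrite("pics/s1.png",S)
```

```text
t 18.05 pos [ 0.6004 -0.2943  0.2773] yaw (0.9815825967343137-0.19103541558307707j) op 0.148 ff 50.0 F [-0.1 -0.2 -1. ]
[-0.001, -0.002, 0.175] [0.001, -0.002, -0.004]
```

>>> play_rows(rows=[[[-0.008,0,0.006,0,0,0],[-0.016,0,0.012,0,0,0],[-0.024,0,0.02,0,0,0],[-0.034,0,0.024,0,0,0],[-0.044,0,0.028,0,0,0],[-0.054,0,0.032,0,0,0],[-0.066,0,0.038,0,0,0],[-0.078,0,0.044,0,0,0],[-0.09,0,0.052,0,0,0],[-0.1,0,0.06,0,0,0],[-0.11,0,0.07,0,0,0],[-0.12,0,0.082,0,0,0],[-0.13,0,0.096,0,0,0],[-0.138,0,0.11,0,0,0],[-0.144,0,0.124,0,0,0],[-0.15,0,0.138,0,0,0],[-0.154,0,0.15,0,0,0],[-0.156,0,0.16,0,0,0],[-0.156,0,0.168,0,0,0],[-0.156,0,0.17,0,0,0]]])

```text
clock: 19.82
tool_pos: [0.5235, -0.2791, 0.1909]
eef_rot: [0.995, -0.096, -0.0, -0.0]
contact_force: [-1.0, 0.1, -0.9]
opening: 0.151
finger_force: 50.0
```

Run:
```python
from h import *
from plant import snapshot
go((.6003,-.2935,.19,-.19))
T=snapshot("top")["pixels"]; S=snapshot("side")["pixels"]
a=cv2.resize(T[90:280,350:510],None,fx=2.4,fy=2.4,interpolation=cv2.INTER_CUBIC); b=cv2.resize(S[80:240,220:380],None,fx=2.4,fy=2.4,interpolation=cv2.INTER_CUBIC)
o=np.zeros((456,780,3),np.uint8); o[:a.shape[0],:384]=a; o[:b.shape[0],390:774]=b
cv2.imwrite("pics/g6.png",o)
```

```text
t 19.82 pos [ 0.5235 -0.2791  0.1909] yaw (0.9816145644135912-0.19087260291569122j) op 0.151 ff 50.0 F [-1.   0.1 -0.9]
[0.156, -0.001, 0.002] [-0.0, 0.001, -0.004]
```

View pics/g6.png

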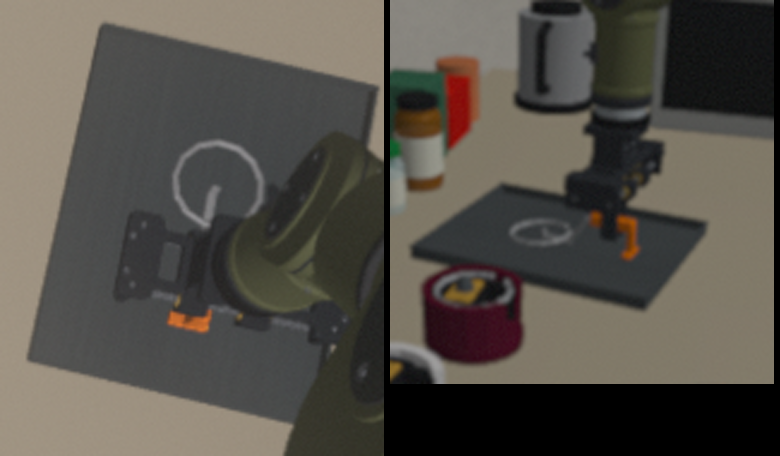

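The ring lies flat in the tray around the tip, and the pick is level on the floor. Releasing and withdrawing.

>>> play_rows(rows=[[[0,0,0.002,0,0,0],[0,0,0.002,0,0,0],[0,0,0.002,0,0,0],[0,0,0.002,0,0,0],[0,0,0.002,0,0,0],[0,0,0.002,0,0,0],[0,0,0.002,0,0,0],[0,0,0.002,0,0,0],[0,0,0.002,0,0,0],[0,0,0.002,0,0,0],[0,0,0.002,0,0,0],[0,0,0.002,0,0,0]]], claw=0)

```text
clock: 20.92
tool_pos: [0.5236, -0.2793, 0.1907]
eef_rot: [0.995, -0.096, 0.0, 0.0]
contact_force: [-1.2, -0.1, 0.5]
opening: 0.998
finger_force: 0.0
```

>>> play_rows(rows=[[[0,0,-0.02,0,0,0],[0,0,-0.05,0,0,0],[0,0,-0.09,0,0,0],[0,0,-0.13,0,0,0],[0,0,-0.18,0,0,0],[0,0,-0.23,0,0,0],[0,0,-0.28,0,0,0],[0,0,-0.32,0,0,0],[0,0,-0.34,0,0,0],[0,0,-0.34,0,0,0],[0,0,-0.34,0,0,0],[0,0,-0.34,0,0,0]]])

```text
clock: 21.92
tool_pos: [0.5231, -0.2789, 0.3595]
eef_rot: [0.995, -0.096, -0.001, -0.0]
contact_force: [-0.0, 0.4, -0.4]
opening: 0.999
finger_force: 0.0
```

Run:
```python
from h import *
from plant import snapshot
go((.6,-.29,.19,-.19))
S=snapshot("side"); p=S["pixels"]; h=cv2.cvtColor(p,cv2.COLOR_BGR2HSV)
m=cv2.inRange(h,(2,150,100),(20,255,255)); ys,xs=np.nonzero(m[150:200,260:350]); print("orange in tray",len(xs),xs.mean()+260,ys.mean()+150, back(S,[[xs.mean()+260,ys.mean()+150]],.04))
g=p[165:190,265:305].min(2); ys,xs=np.nonzero(g>110); print("ring px",len(xs),back(S,[[xs.mean()+265,ys.mean()+165]],.006) if len(xs) else 0)
```

```text
t 21.92 pos [ 0.5231 -0.2789  0.3595] yaw (0.9816201228216482-0.19083143759056556j) op 0.999 ff 0.0 F [-0.   0.4 -0.4]
[0.156, -0.007, 0.339] [-0.001, 0.005, -0.004]
orange in tray 122 315.4672131147541 175.45901639344262 [[ 0.5124987  -0.27014314  0.04      ]]
ring px 0 0
```

```bash
python3 -c "
from plant import *
print(finish_job())"
```

```text
the job is handed in; nothing more can be done
None
```

I hooked the ring out of the white chamber, carried it to the tray on the pick, laid both there, released them and handed the job in at about 22 s. My last picture, taken before release, shows the ring flat in the tray. After release I confirmed only the pick's position, because my pixel check didn't pick up the ring. The burgundy ring was not touched, and `finish_job()` returned no verdict.

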